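# Tighten the umbrella clamp's friction peg

## Robot

A 6-joint arm with a two-finger parallel gripper is mounted at the origin on the work surface. World frame = base frame: x ahead of the robot, y to its left, z up, the work surface at z = 0. Lengths are in mm, angles in rad, forces in N, time in s.
With the tool pointing down it reaches from about 350 to 875 mm from the base axis. Payload 4.2 kg.
Tool frame: the origin (TCP) lies between the finger pads; the fingertips stand 14 mm ahead of it and the grasp point (between the pads) lies 5 mm behind it; z points along the fingers, y is the line along which they close (so a half turn about z gives the same grasp; the last joint's range is limited). The gripper opens to 85 mm and grips with 20 to 120 N. Pads are 22 mm wide; open, the fingers measure 114 mm over their backs; the gripper's body (76 mm by 85 mm) begins 54 mm behind the grasp point. The pads swing forward as they close: fully open they stand 13 mm farther back than shut.
Start: joints at [1.432, 0.385, 0.008, 0, -1.194, -0.259], TCP at [242.086, 576.189, 245.312] pointing down, gripper open.
Joint ranges: [-3.14, 3.14], [-1.21, 2.06], [-1.07, 1.41], [-3.16, 2.05], [-2.99, -0.16], [-3.1, 3.1]. Speed limits (rad/s): [2.79, 2.79, 3.14, 3.14, 3.14, 3.14].

## Interface

Orientations are given as a unit quaternion [x, y, z, w].
In Python, from bench import * gives the robot as it stands.
- The arm moves only by the tool carry_out, never from a script. Its argument "motion" is a list of rows, each a list of 7 numbers: the turn, a rotation vector about the tool's x, y, z in rad, then the shift along the tool's x, y, z in mm, then the opening, from -1 (shut) to 1 (fully open), so that 0 is half open. A call has 1 to 5 rows; each row is the pose to reach, as a shift and turn from the pose commanded when the call began, along the tool's axes at that moment; what a row does not reach only later rows make up. A row lasts 1/8 s, in which the tool goes at most 62.5 mm and 10.7 degrees, less where a joint would pass 70% of its speed; a pose out of reach is approached as far as the arm can. A call with a gripper value outside its range is refused whole. The fingers move at their own pace and stop on an object; the grip force is fixed at half the most. Time passes only in rows, so rows that repeat a pose let the fingers close. It gives the time, the measured TCP pose, the force, the opening and the grip force at its end, in the units of the state.
- read_state(): the state, without advancing time (a new reading comes with each control period).
- get_image(name): name is "scene" or "top" or "wrist"; returns a dict with "color" (420x560x3 uint8, blue, green, red), "mtx" (3x3 intrinsics, pixels), "k1" (the pictures are not rectified: a ray, as slopes to the right and down, at radius r is drawn at 1 + k1 r^2 times it, then the intrinsics apply), "position" and "orientation" of the camera in the world. Camera axes: x right, y down, z forward; pixel columns grow to the right and rows downward; lengths in mm; the calibration is good to about 2 mm. A picture is of the moment at which its call begins. There is no depth.
- job_done(): hands the job in; it is judged then, once.
The state is a dict: "clock": time; "joints": joint angles; "joint_vel": joint speeds; "joint_efforts": joint torques, N m; "position": TCP position; "ee_rot": TCP orientation; "contact_force": force on the tool from outside, world axes, zero at the start; "wrist_torque": the same for the moment, N m; "gripper_width": finger opening in mm; "grasp_force": force on a finger pad.
Only numpy, scipy, OpenCV 4.12 (cv2) and the standard library are available. Lean on these libraries where they do the work, as an engineer would, in place of code of your own. Each camera call takes 0.05 s, during which the arm holds its last target. There are 200 camera calls.

## Task

Tighten the umbrella clamp: turn its T-handled taper peg clockwise (seen from above) until the bar lines up with the clamp's arm, pointing at the pole, and press it fully home into its tapered hole, so that it stays there when you let go; it goes in most easily while it is turning. Leave the mug, coaster, bottle opener and fly swatter where they are.

Things in the scene. Friction and masses are not known exactly. Their poses are not given: they have to be found in the camera images.
- clamp: Aluminium umbrella clamp, fixed to the table. Origin on the peg's upright axis at table height; y runs along the arm to the pole, z up. Base plate 90 (x) by 250 mm (y, -50 to +200), 10 mm high, bolt heads 5 mm more. Round boss of 32 mm radius round the peg, flat top 75 mm above the table, with the tapered hole. Two arm bars, tops 57 mm high, run from boss to pole.
- pole_top (a point): Centre of the top of the white umbrella pole stub: 38 mm diameter, 165 mm above the table, 150 mm from the peg's axis along the clamp's y. A jaw block stands behind it, 65 mm high.
- bar (a point): Centre of the grey T-bar on the steel peg. x along the bar, z up. Bar 100 (x) by 16 (y) by 24 mm (z), same both ways round; grip it across its width from above. Below it 22 mm of free neck (18 mm diameter), then a collar of 26 mm radius, 8 mm thick, underside 42 mm below this point. Bar centre is 129 mm above the table with the peg fully out, 117 mm fully home (collar flush on boss).
- peg_press (a joint): How far the peg is pushed down into its hole, m: 0 fully out, 0.012 fully home; starts at 0 to 0.003. The first 3 mm are loose (about 1 N); then the taper wedges and the push needed grows steadily, at 10 mm deep to about 20 N if it is only pushed and about 14 N if it is turned at the same time (16 N near home). It stays where it is left.
- peg_turn (a joint): Turn of the peg, rad, growing clockwise seen from above, range 0 to 2.0, starts at 0 to 0.25. At 1.25 the bar lines up with the clamp's arm. A spring turns it back (0.1 N m per rad, less 0.03 N m plain friction); only the peg wedged deep in its taper holds it; let go before that and it springs back. Near home 0.2 to 0.4 N m turns it on.
- mug: White ceramic mug, 80 mm diameter, 92 mm high, handle at its +y; origin under its centre. To be left alone.
- coaster: Green glass disc, 94 mm diameter, 7 mm thick; origin under its centre. To be left alone.
- opener: Flat stainless bottle opener, 142 mm long (x), 40 mm wide, 5 mm thick; origin on the table near its middle. To be left alone.
- swatter: White plastic fly swatter, 400 mm long (x), 100 mm wide head, 8 mm high; origin on the table at its middle. To be left alone.

How it is judged:
By the outcome, as a careful person would: the job done as asked, in the order asked, and still so for the second after the job is handed in, with the robot touching nothing.
It also fails if it takes over 40 s, if anything falls off the work surface, if the arm or the gripper's body presses on something with over 40 N, if the wrist force passes 120 N, or if a joint passes its speed limit or range.

## Working session

There is one attempt and no reset: what is moved stays moved. The work goes in short steps, Python scripts to look and compute and a tool call to move; the robot and the scene stay as the last step left them, time stands still between calls to the robot, and variables do not carry over. Pictures are saved under pics/ and viewed, at most 10 in all, crops included, and the job is handed in when it is done.

Besides the shell and the picture viewer there is one more tool, called by a JSON object that holds its "api" and its "payload". carry_out: Moves the arm, as the interface text tells. Its arguments: {"type":"object","properties":{"motion":{"type":"array"}},"required":["motion"]}

```bash
mkdir -p pics; cat > h.py <<'E'
from bench import *
import numpy as np, cv2
from scipy.spatial.transform import Rotation as R
def ray(im,uv):
    K=np.array(im["mtx"]);k=im["k1"]
    d=np.array([(uv[0]-K[0,2])/K[0,0],(uv[1]-K[1,2])/K[1,1]]);x=d.copy()
    for _ in range(20): x=d/(1+k*(x@x))
    return np.array(im["position"]),R.from_quat(im["orientation"]).apply([x[0],x[1],1])
def onz(im,uv,z):
    p,v=ray(im,uv); return p+v*(z-p[2])/v[2]
E
python3 - <<'E'
from h import *
s=read_state();print(s)
for n in("top","scene"):
    im=get_image(n);cv2.imwrite(f"pics/{n}0.png",im["color"]);print(n,im["position"],im["orientation"],im["mtx"],im["k1"])
E
```

```text
{'clock': 0.0, 'joints': array([ 1.43163385e+00,  3.85576471e-01,  6.61635433e-03, -5.17947660e-04,
       -1.19398046e+00, -2.58620196e-01]), 'joint_vel': array([ 2.41762149e-03,  2.14187677e-03,  1.13466445e-04,  2.48705753e-05,
       -1.05920187e-03, -2.31487897e-03]), 'joint_efforts': array([-3.19121891e-04, -3.92282224e+01,  1.88399774e+01,  4.18605387e+00,
       -4.64501500e-03, -7.35515499e-06]), 'position': array([241.85982037, 575.7057716 , 244.2030006 ]), 'ee_rot': array([ 9.80266758e-01, -1.97676191e-01, -1.76274234e-04,  1.08458108e-03]), 'contact_force': array([-0.17976002,  0.18408788,  1.06974743]), 'wrist_torque': array([-0.00071301,  0.02352386,  0.03626716]), 'grasp_force': 0.0, 'gripper_width': 85.84639261419956}
top [ 484.92712256 -117.97026899 1007.46385724] [-0.70556315  0.70774157 -0.00741228  0.03503671] [[405.48020624   0.         278.10112622]
 [  0.         405.48020624 206.23879855]
 [  0.           0.           1.        ]] -0.06673618826736605
scene [1139.79797656 -383.26396835 1164.25583443] [ 0.81580017  0.50636277 -0.14369956 -0.239619  ] [[478.62471414   0.         270.62294986]
 [  0.         478.62471414 211.6865088 ]
 [  0.           0.           1.        ]] -0.055626087417415586
```

View pics/top0.png

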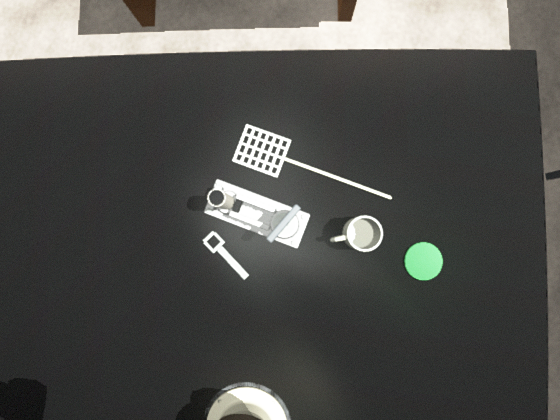

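View pics/scene0.png

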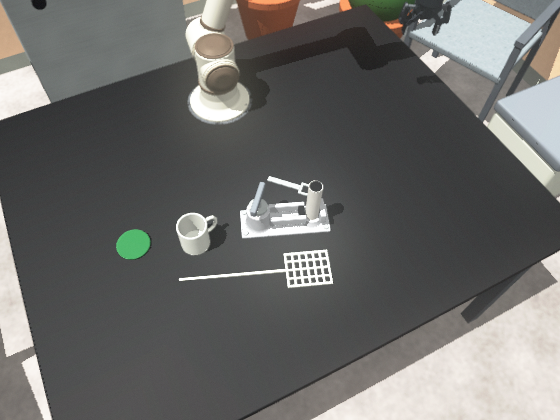

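The top view shows the bar centred near (284,224) with its ends at about (269,240) and (299,208). The pole top is near (216,197), the mug near (364,233), and the opener and swatter lie either side of the clamp. The scene view shows the same layout, with the bar at about (259,197).

```bash
python3 - <<'E'
from h import *
im=get_image("top");c=im["color"]
for n,uv,z in(("pole",(216,197),165),("bar",(284,224),139),("e1",(269,240),139),("e2",(299,208),139),("mug",(364,233),92),("handle",(334,240),60)): print(n,onz(im,uv,z).round())
cv2.imwrite("pics/top1.png",cv2.resize(c[165:285,180:320],None,fx=5,fy=5,interpolation=cv2.INTER_CUBIC))
s=read_state();print(R.from_quat(s["ee_rot"]).as_matrix().round(3))
E
```

```text
pole [556.  46. 165.]
bar [499. -97. 139.]
e1 [465. -64. 139.]
e2 [ 533. -129.  139.]
mug [ 479. -275.   92.]
handle [ 463. -211.   60.]
[[ 0.922 -0.388 -0.001]
 [-0.388 -0.922 -0.002]
 [ 0.     0.002 -1.   ]]
```

View pics/top1.png

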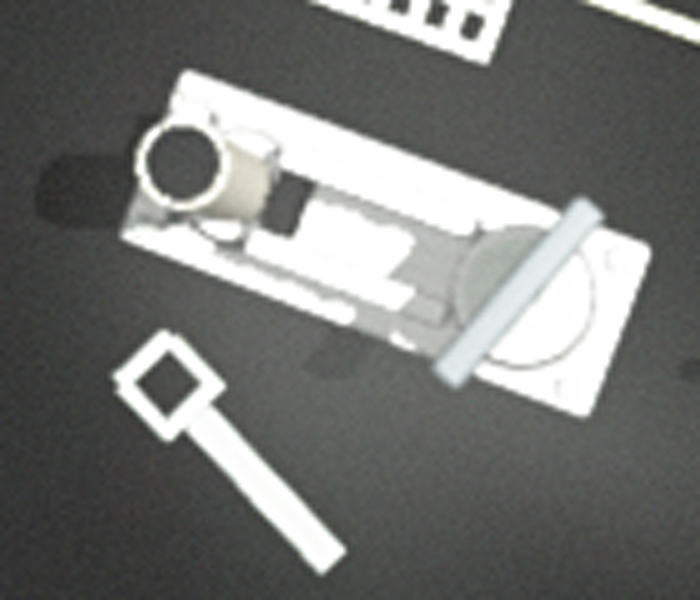

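{"api": "carry_out", "payload": {"motion": [[0,0,0.18,100,104,0,1],[0,0,0.36,200,208,0,1],[0,0,0.36,300,312,0,1],[0,0,0.36,400,416,0,1],[0,0,0.36,498,521,0,1]]}}

```text
clock: 0.78
position: [354.5, 282.5, 245.3]
ee_rot: [0.929, -0.37, 0.0, -0.0]
contact_force: [1.4, 0.3, -0.6]
gripper_width: 85.3
grasp_force: 0.0
```

```bash
cat >> h.py <<'E'
def rel(p,psi):
    s=read_state();M=R.from_quat(s["ee_rot"]);m=M.as_matrix()
    print("t",s["clock"],"pos",s["position"].round(1),"psi",np.arctan2(m[1,0],m[0,0]).round(3),"tilt",m[:,2].round(3),"F",s["contact_force"].round(1),"T",s["wrist_torque"].round(2),"w",round(s["gripper_width"],1),"g",round(s["grasp_force"],1),"j",s["joints"].round(2))
    print("shift",M.inv().apply(np.array(p)-s["position"]).round(1),"turn",round(np.arctan2(m[1,0],m[0,0])-psi,3))
E
python3 -c "
from h import *
rel([499,-97,245],-0.763)"
```

```text
t 0.775 pos [354.5 282.5 245.3] psi -0.757 tilt [ 0.  0. -1.] F [ 1.4  0.3 -0.6] T [ 0.05 -0.13 -0.03] w 85.3 g 0.0 j [ 1.03  0.09 -0.39  0.   -1.09 -0.22]
shift [3.657e+02 1.765e+02 3.000e-01] turn 0.006
```

{"api": "carry_out", "payload": {"motion": [[0,0,0,366,177,0,1],[0,0,0,366,177,0,1],[0,0,0,366,177,0,1],[0,0,0,366,177,0,1],[0,0,0,366,177,0,1]]}}

```text
clock: 1.4
position: [465.4, -9.7, 245.5]
ee_rot: [0.929, -0.37, 0.0, -0.0]
contact_force: [0.8, 1.6, -0.2]
gripper_width: 85.6
grasp_force: 0.0
```

```bash
python3 -c "
from h import *
rel([499,-97,245],-0.763)"
```

```text
t 1.4 pos [465.4  -9.7 245.5] psi -0.758 tilt [ 0.001  0.    -1.   ] F [ 0.8  1.6 -0.2] T [ 0.1  -0.13 -0.03] w 85.6 g 0.0 j [ 0.33  0.11 -0.37 -0.   -1.1   0.48]
shift [84.4 40.4  0.5] turn 0.005
```

{"api": "carry_out", "payload": {"motion": [[0,0,0,54,26,0,1],[0,0,0,84,40,0,1],[0,0,0,84,40,0,1],[0,0,0,84,40,0,1]]}}

```text
clock: 1.9
position: [498.2, -94.2, 245.0]
ee_rot: [0.929, -0.37, -0.0, 0.0]
contact_force: [0.9, 0.1, -0.3]
gripper_width: 85.5
grasp_force: 0.0
```

```bash
python3 - <<'E'
from h import *
rel([499,-97,245],-0.763)
im=get_image("wrist");cv2.imwrite("pics/w0.png",im["color"]);print(im["position"],im["orientation"])
E
```

```text
t 1.9 pos [498.2 -94.2 245. ] psi -0.758 tilt [-0.001  0.    -1.   ] F [ 0.9  0.1 -0.3] T [ 0.11  0.06 -0.02] w 85.5 g 0.0 j [ 0.13  0.18 -0.28 -0.   -1.11  0.68]
shift [ 2.5  1.4 -0. ] turn 0.005
[ 554.51619441 -148.49380282  374.06985784] [-0.39074962  0.90757728  0.14123556 -0.06058648]
```

View pics/w0.png

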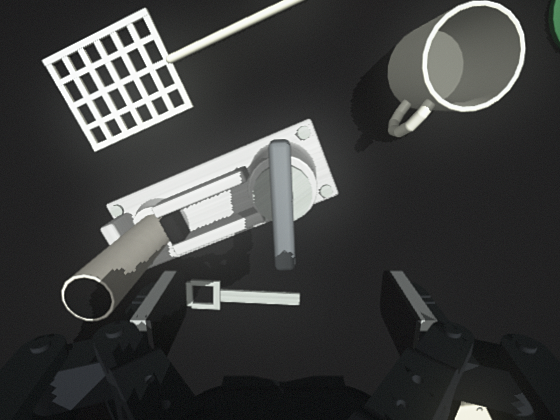

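The wrist view shows the bar running from about (280,141) to (285,268), squarely between the fingers. The pole top is at (88,298) and the mug is at the top right. I'll enlarge the bar to read its ends.

```bash
python3 - <<'E'
from h import *
im=get_image("wrist");c=im["color"]
cv2.imwrite("pics/w1.png",cv2.resize(c[125:280,230:345],None,fx=3.8,fy=3.8,interpolation=cv2.INTER_CUBIC))
for uv in((280,141),(285,252),(285.5,269)): print(uv,onz(im,uv,139.5).round(1))
print("pole",onz(im,(88,298),165).round(1), "nadir dir",R.from_quat(im["orientation"]).as_matrix()[:,2].round(3))
E
```

```text
(280, 141) [ 537.6 -129.   139.5]
(285, 252) [474.4 -74.3 139.5]
(285.5, 269) [463.7 -64.7 139.5]
pole [553.6  45.1 165. ] nadir dir [-0.22   0.209 -0.953]
```

View pics/w1.png

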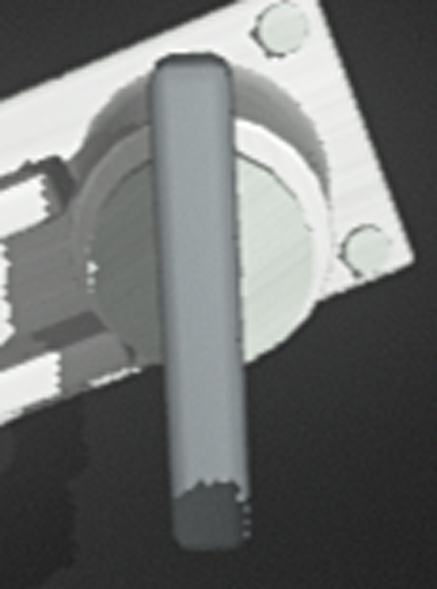

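The enlarged view shows the bar's top face from (280.5,141) to (285,269). That puts its centre at (500.6, -96.9), direction about -0.72 rad, so roughly 1.21 rad of turn is left.

{"api": "carry_out", "payload": {"motion": [[0,0,-0.04,3.6,0.3,50,1],[0,0,-0.04,3.6,0.3,95,1],[0,0,-0.04,3.6,0.3,123,1],[0,0,-0.04,3.6,0.3,123,0.2],[0,0,-0.04,3.6,0.3,123,-1]]}}

```text
clock: 2.62
position: [502.0, -96.6, 123.7]
ee_rot: [0.937, -0.35, 0.001, -0.0]
contact_force: [0.6, -0.7, -0.0]
gripper_width: 51.6
grasp_force: 0.0
```

{"api": "carry_out", "payload": {"motion": [[0,0,0,0,0,0,-1],[0,0,0,0,0,0,-1],[0,0,0,0,0,0,-1]]}}

```text
clock: 3.0
position: [501.8, -96.9, 123.2]
ee_rot: [0.936, -0.351, 0.001, -0.001]
contact_force: [0.6, 1.4, 1.1]
gripper_width: 15.0
grasp_force: 61.4
```

```bash
python3 -c "
from h import *
rel([500.6,-96.9,122],-1.928)"
```

```text
t 3.0 pos [501.8 -96.9 123.2] psi -0.718 tilt [ 0.003  0.    -1.   ] F [0.6 1.4 1.1] T [ 0.54 -0.27  0.02] w 15.0 g 61.4 j [ 0.13  0.32 -0.44 -0.   -0.81  0.73]
shift [-1.   0.8  1.2] turn 1.21
```

{"api": "carry_out", "payload": {"motion": [[0,0,0.15,0,0,0,-1],[0,0,0.3,0,0,0,-1],[0,0,0.45,0,0,0,-1],[0,0,0.6,0,0,1,-1],[0,0,0.7,0,0,2,-1]]}}

```text
clock: 3.62
position: [500.4, -97.7, 120.7]
ee_rot: [0.758, -0.652, -0.0, 0.001]
contact_force: [-1.4, -0.1, 4.5]
gripper_width: 15.1
grasp_force: 61.9
```

```bash
python3 -c "
from h import *
rel([500.6,-96.9,122],-1.928)"
```

```text
t 3.625 pos [500.4 -97.7 120.7] psi -1.421 tilt [-0.001 -0.001 -1.   ] F [-1.4 -0.1  4.5] T [-0.26  0.44  0.14] w 15.1 g 61.9 j [ 0.13  0.32 -0.44  0.   -0.81  0.02]
shift [-0.7 -0.3 -1.3] turn 0.507
```

{"api": "carry_out", "payload": {"motion": [[0,0,0.06,0,0,1.5,-1],[0,0,0.12,0,0,3,-1],[0,0,0.18,0,0,4.5,-1],[0,0,0.24,0,0,6,-1],[0,0,0.3,0,0,7.5,-1]]}}

```text
clock: 4.25
position: [499.9, -97.8, 115.8]
ee_rot: [-0.654, 0.757, 0.0, -0.002]
contact_force: [-9.2, 1.6, 24.1]
gripper_width: 14.7
grasp_force: 65.4
```

```bash
python3 -c "
from h import *
rel([500.6,-96.9,122],-1.928)"
```

```text
t 4.25 pos [499.9 -97.8 115.8] psi -1.717 tilt [-0.003 -0.002 -1.   ] F [-9.2  1.6 24.1] T [0.85 2.94 0.44] w 14.7 g 65.4 j [ 0.13  0.33 -0.45  0.   -0.8  -0.27]
shift [-0.9 -0.6 -6.2] turn 0.211
```

{"api": "carry_out", "payload": {"motion": [[0,0,0.04,0,1,0.8,-1],[0,0,0.08,0,1.2,1.8,-1],[0,0,0.12,0,1.2,2.8,-1],[0,0,0.16,0,1.2,3.8,-1],[0,0,0.2,0,1.2,4.8,-1]]}}

```text
clock: 4.88
position: [499.5, -97.7, 113.9]
ee_rot: [-0.576, 0.817, -0.001, -0.001]
contact_force: [-13.5, 5.2, 40.9]
gripper_width: 14.6
grasp_force: 70.3
```

```bash
python3 - <<'E'
from h import *
rel([500.6,-96.9,122],-1.928)
for n in("top","scene"): 
    c=get_image(n)["color"]; cv2.imwrite(f"pics/{n}2.png",c)
c=cv2.imread("pics/scene2.png")
cv2.imwrite("pics/s3.png",cv2.resize(c[150:250,220:340],None,fx=6,fy=6,interpolation=cv2.INTER_CUBIC))
E
```

```text
t 4.875 pos [499.5 -97.7 113.9] psi -1.914 tilt [-0.    -0.003 -1.   ] F [-13.5   5.2  40.9] T [1.55 4.47 0.68] w 14.6 g 70.3 j [ 0.13  0.33 -0.45  0.   -0.79 -0.47]
shift [-1.1 -0.8 -8.1] turn 0.014
```

View pics/s3.png

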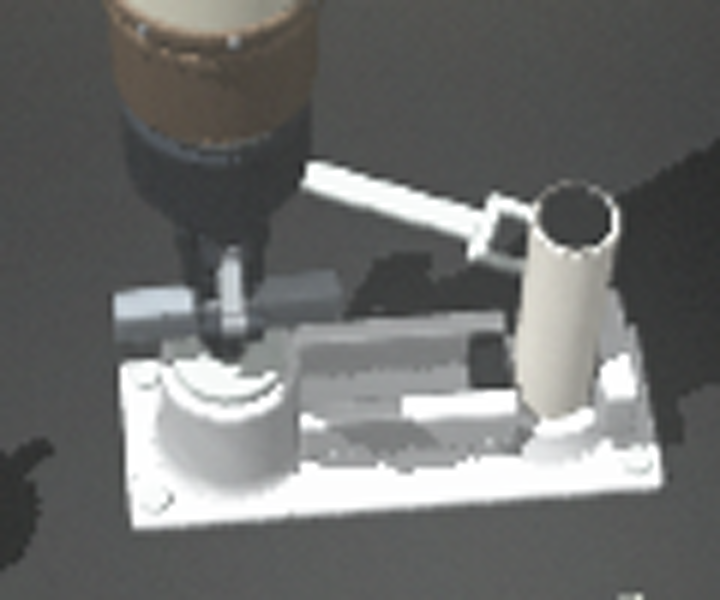

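The enlarged scene view shows the bar gripped and roughly parallel to the arm, with the collar at or very near the boss. I'll ease off the force a little, then measure the direction and depth numerically.

{"api": "carry_out", "payload": {"motion": [[0,0,0,0,1,0,-1],[0,0,0,0,1.5,0,-1],[0,0,0,0,1.5,0,-1]]}}

```text
clock: 5.35
position: [499.3, -97.5, 113.9]
ee_rot: [-0.576, 0.817, -0.002, 0.0]
contact_force: [-9.8, 1.1, 32.8]
gripper_width: 15.1
grasp_force: 66.8
```

```bash
python3 - <<'E'
from h import *
rel([500.6,-96.9,122],-1.928)
im=get_image("scene");t=get_image("top")
def d(im,a,b,za):
    A=onz(im,a,za);B=onz(im,b,za);v=B-A;print(A.round(1),B.round(1),"ang",np.arctan2(v[1],v[0]).round(3),"len",np.linalg.norm(v).round(1))
f=lambda x,y:(220+x/6,150+y/6)
print("plate scene");d(im,f(134,527),f(662,488),0)
print("plate top");g=lambda x,y:(180+x/5,165+y/5)
d(t,g(187,70),g(651,247),10);d(t,g(122,238),g(588,417),10)
print("bar top edges");d(im,f(118,292),f(338,272),129)
c=t["color"];cv2.imwrite("pics/t3.png",cv2.resize(c[165:285,180:320],None,fx=5,fy=5,interpolation=cv2.INTER_CUBIC))
E
```

```text
t 5.35 pos [499.3 -97.5 113.9] psi -1.914 tilt [ 0.003 -0.003 -1.   ] F [-9.8  1.1 32.8] T [0.37 3.19 0.25] w 15.1 g 66.8 j [ 0.13  0.33 -0.45  0.   -0.78 -0.48]
shift [-1.  -1.  -8.1] turn 0.014
plate scene
[ 524.  -153.8    0. ] [614.4  77.    0. ] ang 1.198 len 247.9
plate top
[613.7  72.4  10. ] [ 524.6 -157.9   10. ] ang -1.94 len 247.0
[529.9 104.5  10. ] [ 441.4 -126.6   10. ] ang -1.937 len 247.5
bar top edges
[ 482.8 -136.7  129. ] [515.6 -46.1 129. ] ang 1.224 len 96.3
```

View pics/t3.png

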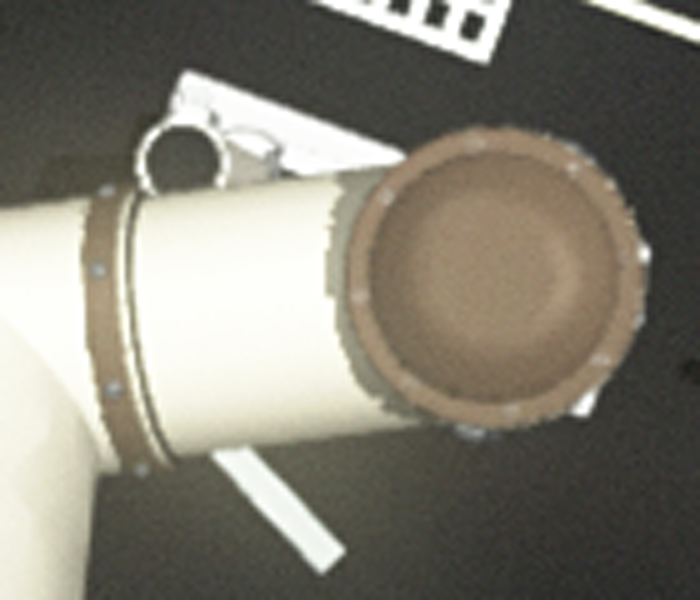

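The arm hides the clamp in the top view. The plate edges give an arm direction of 1.203 rad, and the bar stands at about 1.225, so I'll add 0.03 of turn with a little more press.

{"api": "carry_out", "payload": {"motion": [[0,0,0.02,0,0.5,0.6,-1],[0,0,0.03,0,0.5,1,-1],[0,0,0.03,0,0.5,1,-1]]}}

```text
clock: 5.82
position: [499.3, -97.5, 113.9]
ee_rot: [-0.564, 0.825, -0.003, 0.0]
contact_force: [-11.2, 1.2, 37.9]
gripper_width: 14.9
grasp_force: 69.4
```

```bash
python3 -c "
from h import *
rel([500.6,-96.9,122],-1.939)"
```

```text
t 5.825 pos [499.3 -97.5 113.9] psi -1.942 tilt [ 0.004 -0.004 -1.   ] F [-11.2   1.2  37.9] T [0.39 3.59 0.51] w 14.9 g 69.4 j [ 0.13  0.33 -0.46  0.01 -0.78 -0.5 ]
shift [-1.  -1.1 -8.1] turn -0.003
```

{"api": "carry_out", "payload": {"motion": [[0,0,0,0,0.5,-3,-1],[0,0,0,0,0.5,-5,-1],[0,0,0,0,0.5,-5,-0.5],[0,0,0,0,0.5,-5,0.5],[0,0,0,0,0.5,-5,1]]}}

```text
clock: 6.45
position: [497.2, -96.1, 111.7]
ee_rot: [-0.562, 0.827, 0.0, -0.0]
contact_force: [-0.4, 0.8, 0.6]
gripper_width: 57.1
grasp_force: 0.0
```

{"api": "carry_out", "payload": {"motion": [[0,0,0,0,0,0,1],[0,0,0,0,0,-30,1],[0,0,0,0,0,-80,1],[0,0,0,0,0,-125,1],[0,0,0,0,0,-125,1]]}}

```text
clock: 7.08
position: [499.6, -96.1, 241.0]
ee_rot: [-0.562, 0.827, -0.002, 0.004]
contact_force: [-0.4, 0.2, -0.3]
gripper_width: 85.5
grasp_force: 0.0
```

```bash
python3 - <<'E'
from h import *
rel([500.6,-96.9,122],-1.939)
w=get_image("wrist")["color"];s=get_image("scene")["color"]
a=cv2.resize(s[150:250,220:340],(480,400),interpolation=cv2.INTER_CUBIC)
b=cv2.resize(w[100:300,150:310],(320,400),interpolation=cv2.INTER_CUBIC)
cv2.imwrite("pics/f.png",np.hstack([a,cv2.resize(w,(320,240))[:240] if 0 else b]));cv2.imwrite("pics/fw.png",w)
E
```

```text
t 7.075 pos [499.6 -96.1 241. ] psi -1.947 tilt [ 0.009  0.    -1.   ] F [-0.4  0.2 -0.3] T [-0.03  0.01 -0.02] w 85.5 g 0.0 j [ 0.13  0.19 -0.28  0.   -1.09 -0.51]
shift [  0.8  -0.3 119. ] turn -0.008
```

View pics/f.png

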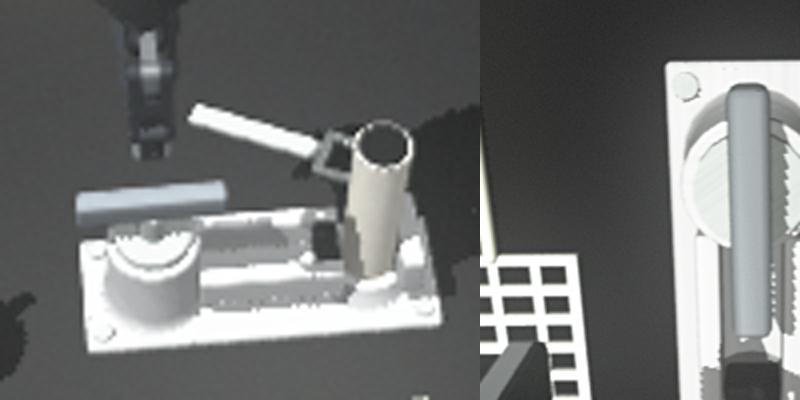

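View pics/fw.png

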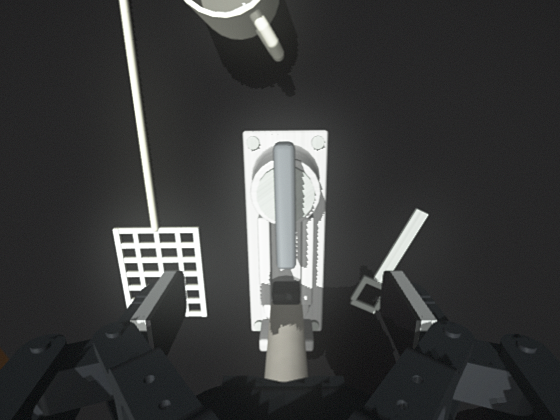

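The final views show the released bar lying along the arm, from (285,142) to (287,269) in the wrist view. The collar sits on the boss and the other objects haven't moved. I'll make one numeric check of height and angle before handing in.

```bash
python3 - <<'E'
from h import *
w=get_image("wrist");s=get_image("scene")
def tri(a,b):
    p,u=ray(w,a);q,v=ray(s,b);t=np.linalg.lstsq(np.c_[u,-v],q-p,rcond=None)[0];return (p+u*t[0]+q+v*t[1])/2
f=lambda x,y:(220+x/4,150+y/4)
e0=tri((285,142),f(79,201));e1=tri((287,269),f(226,187));P=tri((287,380),f(382,146)) 
print(e0.round(1),e1.round(1))
for z in(129,141):
    v=onz(w,(287,269),z)-onz(w,(285,142),z);print(z,np.linalg.norm(v).round(1),np.arctan2(v[1],v[0]).round(3))
for a,b in(((244,131),(250,330)),((327,131),(322,331))):
    v=onz(w,b,10)-onz(w,a,10);print("plate",np.arctan2(v[1],v[0]).round(3))
E
```

```text
[ 478.2 -138.8  115. ] [513.4 -45.1 117.6]
129 98.1 1.212
141 93.2 1.212
plate 1.189
plate 1.208
```

```bash
python3 -c "
from h import *
print(job_done())"
```

```text
the job is handed in; nothing more can be done
None
```

The clamp is tightened and handed in: the peg is pressed to its stop, and the bar stayed within about 0.02 rad of the arm's direction after release. The other objects looked unmoved in the final views, and the moves took about 7 s.

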